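# Take the slide cassette out of the scanner's loading bay

### The arm

A 6-joint arm with a two-finger parallel gripper is mounted at the origin on a cart in front of the work surface, level with it; the furniture and walls round the work are solid. World frame = base frame: x ahead of the robot, y to its left, z up, the work surface at z = 0. Lengths are in mm, angles in rad, forces in N, time in s.
With the tool pointing down it reaches from about 350 to 875 mm from the base axis. Payload 4.2 kg.
Tool frame: the origin (TCP) lies midway between the tips of the shut fingers; the grasp point (between the pads) lies 19 mm behind it; z points along the fingers, y is the line along which they close (so a half turn about z gives the same grasp; the last joint's range is limited). The gripper opens to 85 mm and grips with 20 to 120 N. Pads are 22 mm wide; open, the fingers measure 114 mm over their backs; the gripper's body (76 mm by 85 mm) begins 54 mm behind the grasp point. The pads swing forward as they close: fully open they stand 13 mm farther back than shut.
Start: joints at [-1.058, 0.385, 0.008, 0, -1.194, -0.259], TCP at [156.944, -604.953, 231.312] pointing down, gripper open.
Joint ranges: [-3.14, 3.14], [-1.21, 2.06], [-1.07, 1.41], [-3.16, 2.05], [-2.99, -0.16], [-3.1, 3.1]. Speed limits (rad/s): [2.79, 2.79, 3.14, 3.14, 3.14, 3.14].

### API

Orientations are given as a unit quaternion [x, y, z, w].
In Python, from bench import * gives the robot as it stands.
- The arm moves only by the tool drive_tool, never from a script. Its argument "plan" is a list that holds one entry, the list of rows, each a list of 5 numbers: the closure, from -1 (fully open) to 1 (shut), then the shift along the world's x, y, z in mm, then the turn about the world's z in degrees. A call has 1 to 20 rows; each row shifts and turns the commanded pose from where the row before left it; what a row does not reach is not made up. A row lasts 1/12 s, in which the tool goes at most 41.7 mm and 7.16 degrees, less where a joint would pass 70% of its speed; a pose out of reach is approached as far as the arm can. A call is refused whole if a number of a shift passes 41.7 or a number of a turn 7.16, either way. A call with a gripper value outside its range is refused whole. The fingers move at their own pace and stop on an object; the grip force is fixed at half the most. Time passes only in rows, so rows that do not move let the fingers close. It gives the time, the measured TCP pose, the force, the opening and the grip force at its end, in the units of the state.
- read_state(): the state, without advancing time (a new reading comes with each control period).
- get_image(name): name is "side" or "top" or "wrist"; returns (picture, depth): 400x640x3 uint8, red, green, blue; 400x640 float32, mm along the optical axis (not along the pixel's ray), 0 where there is no reading.
- camera_model(name): a dict with "fx", "fy", "cx", "cy" (pixels), "R" (3x3) and "t" (3): a world point X has camera coordinates R X + t; the wrist camera has in their place "mount" (4x4, takes a point from camera to tool coordinates, whose origin is the TCP and whose axes are the flange's). Camera axes: x right, y down, z forward; pixel columns grow to the right and rows downward; lengths in mm; the calibration is good to about 2 mm. A picture is of the moment at which its call begins: read the wrist's pose just before it. camera_model takes no time and is no camera call.
- job_done(): hands the job in; it is judged then, once.
The state is a dict: "clock": time; "joints": joint angles; "joint_vel": joint speeds; "joint_efforts": joint torques, N m; "position": TCP position; "ee_rot": TCP orientation; "contact_force": force on the tool from outside, world axes, zero at the start; "wrist_torque": the same for the moment, N m; "gripper_width": finger opening in mm; "grasp_force": force on a finger pad.
Only numpy, scipy, OpenCV 4.12 (cv2) and the standard library are available. Lean on these libraries where they do the work, as an engineer would, in place of code of your own. Each camera call takes 0.05 s, during which the arm holds its last target. There are 200 camera calls.

### The job

The scanner on the bench has finished its run and the slide cassette is wanted at the microscope. Lift the grey dust cover off the scanner's loading bay and set it level over the wire rest, so that its rim hangs clear of the bench, and let go of it. Then squeeze the cassette's two side catches together until both are fully in, lift the cassette straight up out of the bay by them, and finish still holding it by the squeezed catches, level and steady, with its underside about 15 cm above the bench; leave the other things on the bench where they are.

Things in the scene. Friction and masses are not known exactly. Their poses are not given: they have to be found in the camera images.
- scanner: White slide scanner, fixed. Origin on the bench under the middle of its loading bay; x to the scan head, y left. Bay: grey deck 38 mm high, x -75..78 mm, with a well 91 x 46 mm, floor 6 mm above the bench; ridges 3 mm high on the deck, none beside the catches. Head: x 78..140 mm, 75 mm high. Sides y -62, 62 mm. A lip in each long side of the well holds down the tooth of a catch.
- cassette: White open slide rack 88 x 44 x 40 mm with ten slides, 0.2-0.3 kg, seated in the well under the cover, axes as the scanner's, 1.2 mm play. Origin: middle of its underside (6 mm above the bench when seated). On its +y and -y sides a grey spring catch ends in a thumb pad 26 mm wide (x), 44-70 mm above the origin; the pads' outer faces are 66 mm apart at rest, 51 mm with both fully in.
- catch_left (a joint): Inward travel of the catch on the cassette's +y side (m): 0 is out (tooth under the lip of the bay), 0.0075 fully in (tooth free from about 0.0045). A spring pushes it out with 3.6 N at rest and 8 N fully in; it slides straight along y.
- catch_right (a joint): The same for the catch on the cassette's -y side.
- catch_left_pad (a point): Middle of the outer face of the +y thumb pad, 57 mm above the cassette's origin; moves with the catch.
- catch_right_pad (a point): Middle of the outer face of the -y thumb pad, 57 mm above the cassette's origin; moves with the catch.
- cover: Loose grey dust cover, an upside-down tray 115 x 86 mm (x, y), 0.1-0.2 kg, on the deck over cassette and catches, axes as the scanner's. Origin: middle of its rim plane (38 mm above the bench at the start). Inside 110 x 81 x 44 mm deep; top at z 47 mm, with a solid grip ridge along x, 64 mm long, 14 mm wide (y), up to z 75 mm. It must rise 45 mm to clear the catches.
- cover_grip (a point): On the cover's grip ridge, in its middle, 60.5 mm above the cover's origin.
- rest: Fixed wire rest: two steel hoops on a foot 96 x 64 x 6 mm. Origin: on the bench under the foot's middle. The hoops' level tops run along x, 60 mm long, at y -15 and 15 mm, 6 mm thick, upper edge 75 mm above the bench. The cover fits over them lengthways or crossways; on the rest its top plate lies on the wires and its rim is 31 mm above the bench.
- rest_top (a point): Middle between the tops of the two hoops, 75 mm above the bench.
- microscope: Large cream microscope, fixed at the right end of the bench, never moves: stands over x 0.34 to 0.64 m, y -0.35 to -0.59 m, 0.41 m high. Go round it. Origin: middle of its foot.
- petri_dish: Closed petri dish, 91 mm across, 15 mm high, loose, behind the rest (bystander). Origin: middle of its underside.
- forceps: Steel forceps 124 x 14 x 7 mm lying flat in front of the rest, loose (bystander). Origin: middle, on the bench.
- marker: Marker pen 135 mm long, 16 mm thick, lying beside the scanner's left flank, loose (bystander). Origin: middle, on the bench.
- coverslip_box: Small coverslip box 32 x 54 x 15 mm, loose, at the left of the bench (bystander). Origin: middle of its underside.
- oil_bottle: Small brown bottle with a black cap, 30 mm across, 73 mm high, loose, at the left of the bench (bystander). Origin: middle of its underside.
Not all that is in view belongs to the job. What is shaped like the cover but red or yellow is not meant.

How it is judged (in metres and radians):
On the way, in this order (a step that is already met when the one before it is completed fails the run):
1. the cover lies level on the wire rest, let go (z of cover in the frame of rest between 0.025 and 0.039 m and horizontal distance between cover and rest below 0.025 m and angle between cover's own z axis and vertical below 0.12 rad and contact force between cover and the fingers below 0.1 N and contact force between cover and rest above 0.3 N and linear speed of cover below 0.02 m/s), for 0.2 s.
2. both catches are squeezed in by the fingers while the cassette still stands in the bay (value of joint each of catch_left, catch_right above 0.0055 m and contact force between cassette and the fingers above 5 N and z of cassette in the frame of scanner below 0.012 m), for 0.1 s.
At the end, for the whole second after the job is handed in: The fingers hold the cassette by its catches, both over 5.5 mm in, its underside 120 to 200 mm above the bench, level within 0.2 rad, still, touching nothing else; the cover lies on the wire rest, let go, level within 0.12 rad and within 25 mm of its middle (all of step 1 and height (world z) of cassette between 0.12 and 0.2 m and angle between cassette's own z axis and vertical below 0.2 rad and linear speed of cassette below 0.03 m/s and value of joint each of catch_left, catch_right above 0.0055 m and contact force between cassette and the fingers above 5 N and contact force between cassette and scanner below 0.1 N and contact force between cassette and cover below 0.1 N and contact force between cassette and rest below 0.1 N); the arm keeps its last pose, push and grip.
It fails at once if the cassette is tipped more than 0.5 rad: slides would fall out (angle between cassette's own z axis and vertical above 0.5 rad).
It fails at once if the cover is tipped more than 0.8 rad (angle between cover's own z axis and vertical above 0.8 rad).
It fails at once if a bystander (dish, forceps, pen, box or bottle) is pushed more than 30 mm away (distance of any of petri_dish, forceps, marker, coverslip_box, oil_bottle from where it was at the start of the episode above 0.03 m).
It also fails if it takes over 59 s, if anything falls off the work surface, if the arm or the gripper's body presses on something with over 40 N, if the wrist force passes 120 N, or if a joint passes its speed limit or range.

## Working session

There is one attempt and no reset: what is moved stays moved. The work goes in short steps, Python scripts to look and compute and a tool call to move; the robot and the scene stay as the last step left them, time stands still between calls to the robot, and variables do not carry over. Pictures are saved under pics/ and viewed, at most 10 in all, crops included, and the job is handed in when it is done.

Besides the shell and the picture viewer there is one more tool, called in YAML: its name, and indented under it one key for each argument. drive_tool: Moves the arm, as the interface text tells. Its arguments: {"type":"object","properties":{"plan":{"type":"array"}},"required":["plan"]}

```bash
mkdir -p pics
cat > h.py <<'E'
from bench import *
import numpy as np, cv2
def world(name,d,st=None):
    m=camera_model(name); v,u=np.mgrid[0:400,0:640]
    P=np.stack([(u-m["cx"])/m["fx"]*d,(v-m["cy"])/m["fy"]*d,d],-1).reshape(-1,3)
    return ((P-np.array(m["t"]))@np.array(m["R"])).reshape(400,640,3)
E
python3 - <<'E'
from h import *
s=read_state();print(s)
for n in ["top","side"]:
    im,d=get_image(n);np.savez(f"pics/{n}1.npz",im=im,d=d)
    cv2.imwrite(f"pics/{n}1.png",im[:,:,::-1]);m=camera_model(n);print(n,m)
a=cv2.imread("pics/top1.png");b=cv2.imread("pics/side1.png")
E
```

```text
{'clock': 0.0, 'joints': array([-1.05838950e+00,  3.85572339e-01,  6.60388486e-03, -5.25822679e-04,
       -1.19399611e+00, -2.58605260e-01]), 'joint_vel': array([-0.00015168,  0.00042304,  0.00033642,  0.00015439, -0.00016302,
       -0.0011536 ]), 'joint_efforts': array([ 1.18584667e-03, -3.92287517e+01,  1.88409913e+01,  4.18645084e+00,
       -4.64533368e-03, -9.16405085e-07]), 'position': array([ 156.80498835, -604.3947747 ,  230.19949311]), 'ee_rot': array([-1.26464158e-01,  9.91970555e-01,  1.09644166e-03, -1.81231527e-04]), 'contact_force': array([-0.27440719, -0.15365836,  0.16714322]), 'wrist_torque': array([ 0.0119153 ,  0.00869679, -0.00637976]), 'grasp_force': 0.0, 'gripper_width': 85.50749162940531}
top {'fx': 393.29351933225485, 'fy': 393.29351933225485, 'cx': 328.55422807716167, 'cy': 201.02961182183444, 'R': array([[ 0.01512112, -0.99988081,  0.00311678],
       [-0.99323349, -0.01537941, -0.11511169],
       [ 0.1151459 , -0.00135507, -0.99334767]]), 't': array([ -18.12173567,  514.22615559, 1207.59615267])}
side {'fx': 492.6324959000231, 'fy': 492.6324959000231, 'cx': 316.0330536751034, 'cy': 196.26180755041946, 'R': array([[-0.81422165, -0.58025972, -0.01848702],
       [-0.38758764,  0.56702013, -0.72681772],
       [ 0.43222555, -0.58462538, -0.68658156]]), 't': array([ 405.73672976,  256.49968747, 1275.58092967])}
```

View pics/top1.png

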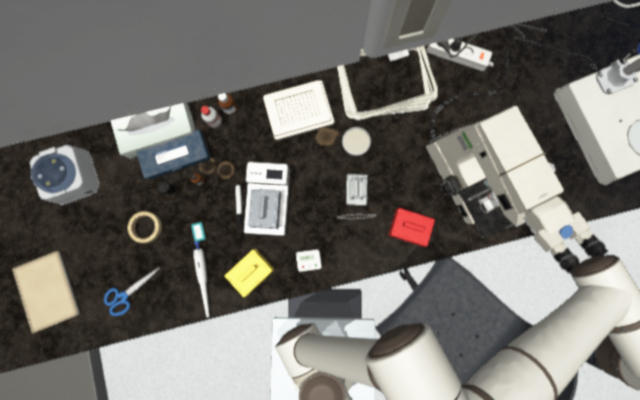

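View pics/side1.png

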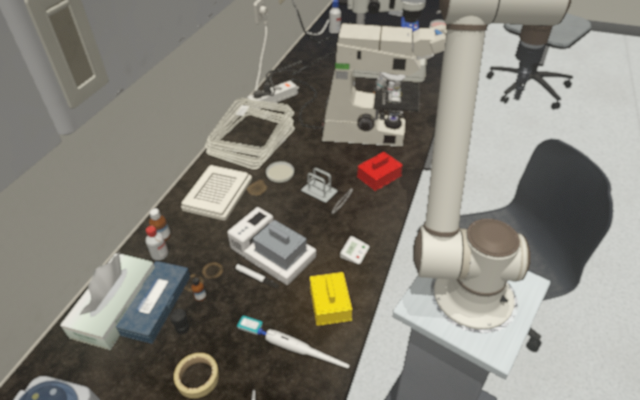

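Top view: the grey cover is at (264,207) on the white scanner. Candidates for it are the red tray (413,227), the yellow tray (249,273) and the grey tray on the scanner. By the description the grey one is meant. The wire rest is at (357,190), the dish at (356,141), the forceps at (356,215) and the pen at (239,199). The side view shows the same: cover (280,243), rest (319,186), red (380,170), yellow (330,298).

Run:
```python
from h import *
z=np.load("pics/top1.npz");im,d=z["im"],z["d"];W=world("top",d)
def rect(mask,lab):
    p=W[mask][:,:2].astype(np.float32);r=cv2.minAreaRect(p);print(lab,len(p),np.round(r[0],1),np.round(r[1],1),round(r[2],1),"z",np.round(np.percentile(W[mask][:,2],[5,50,95]),1),"mean",p.mean(0).round(1))
B=np.zeros((400,640),bool)
def box(u0,u1,v0,v1):
    b=B.copy();b[v0:v1,u0:u1]=1;return b
Z=W[:,:,2]
c=box(235,300,155,240)
rect(c&(Z>25)&(Z<130),"scanner all")
rect(c&(Z>60)&(Z<78),"head")
rect(c&(Z>78)&(Z<130),"cover top")
rect(c&(Z>100)&(Z<130),"ridge")
rect(c&(Z>30)&(Z<48),"deck")
r=box(340,375,168,210)
rect(r&(Z>55)&(Z<90),"hoops");rect(r&(Z>3)&(Z<90),"rest all")
rect(box(385,440,205,248)&(Z>20),"red");rect(box(340,375,120,160)&(Z>6),"dish")
big=lambda x:cv2.resize(x,None,fx=6,fy=6,interpolation=cv2.INTER_CUBIC)
A=np.hstack([big(im[155:240,235:300]),big(im[155:240,330:395])])
cv2.imwrite("pics/crop1.png",A[:,:,::-1])
```

```text
scanner all 2835 [516.  184.9] [124.9 215.5] 87.2 z [33.  74.8 90. ] mean [515.4 180.1]
head 820 [524.8 184.5] [124.1 197.6] 87.5 z [67.2 73.7 77.2] mean [585.4 179.1]
cover top 1139 [521.2 184. ] [114.6 190.5] 87.6 z [ 79.7  85.2 111.9] mean [486.5 185.5]
ridge 116 [483.1 186.5] [15.1 62. ] 88.2 z [104.5 111.9 115.9] mean [483.  185.5]
deck 790 [514.  185.1] [124.7 211.4] 87.1 z [31.5 35.6 41.6] mean [484.5 175.5]
hoops 79 [555.7 -98. ] [63.8 34. ] 0.1 z [65.8 72.  77.6] mean [553.7 -98.3]
rest all 581 [ 560.  -101.6] [133.9 110.1] 0.6 z [ 3.2  6.  72.5] mean [553.7 -98.7]
red 1099 [ 432.8 -170.9] [114.7 327.1] 1.2 z [41. 47. 74.] mean [ 434.1 -265.3]
dish 618 [586.4 -46.2] [ 95.2 424.9] 67.4 z [ 9.6 13.9 18.5] mean [711.3 -95.5]
```

View pics/crop1.png

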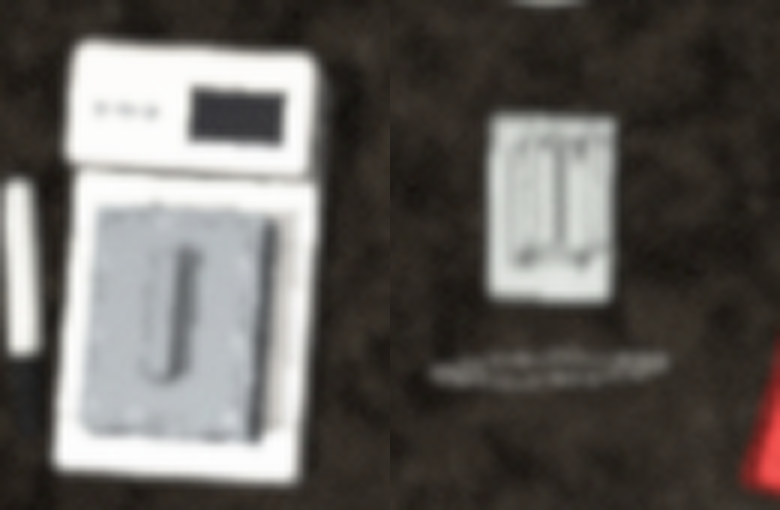

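The close crop confirms the loose grey tray with its ridge, standing on the scanner deck. Its ridge is at about (483,186), yaw about -2.7°, with the top at z≈113 as expected. The rest is at (555,-98.5), yaw about 0, with hoop tops at about 75. I'll go there along a path clear of the microscope.

drive_tool:
  plan:
    - [[-1,8,33,0,-6],[-1,8,33,0,-6],[-1,8,33,0,-5],[-1,8,33,0,0],[-1,8,33,0,0],[-1,8,33,0,0],[-1,8,33,0,0],[-1,8,33,0,0],[-1,20,22,0,0],[-1,20,22,0,0],[-1,20,22,0,0],[-1,20,22,0,0],[-1,15,36,0,0],[-1,15,36,0,0],[-1,15,36,0,0],[-1,15,36,0,0],[-1,15,36,0,0],[-1,15,36,0,0],[-1,15,36,0,0],[-1,15,36,0,0]]

```text
clock: 1.77
position: [420.8, 37.1, 231.3]
ee_rot: [0.021, 1.0, 0.0, -0.0]
contact_force: [0.3, -0.5, 0.2]
gripper_width: 85.5
grasp_force: 0.0
```

drive_tool:
  plan:
    - [[-1,15,37,0,0],[-1,15,37,0,0],[-1,16,37,0,0],[-1,16,37,0,0],[-1,0,0,0,0],[-1,0,0,0,0]]

```text
clock: 2.27
position: [483.0, 184.7, 230.1]
ee_rot: [0.02, 1.0, -0.001, -0.001]
contact_force: [-0.3, 0.0, 0.2]
gripper_width: 85.7
grasp_force: 0.0
```

```bash
cat >> h.py <<'E'
from scipy.spatial.transform import Rotation as Ro
def wrist(fn):
    s=read_state();im,d=get_image("wrist");m=camera_model("wrist")
    v,u=np.mgrid[0:400,0:640]
    P=np.stack([(u-m["cx"])/m["fx"]*d,(v-m["cy"])/m["fy"]*d,d],-1).reshape(-1,3)
    M=np.array(m["mount"]);P=P@M[:3,:3].T+M[:3,3]
    R=Ro.from_quat(s["ee_rot"]).as_matrix()
    W=(P@R.T+s["position"]).reshape(400,640,3);W[d==0]=np.nan
    cv2.imwrite(fn,im[:,:,::-1]);return im,d,W,s
E
python3 - <<'E'
from h import *
im,d,W,s=wrist("pics/w1.png");print(s["position"],s["ee_rot"]);Z=W[:,:,2]
print(camera_model("wrist")["mount"])
near=(abs(W[:,:,0]-483)<85)&(abs(W[:,:,1]-186)<70)
for lab,a,b in [("ridge",106,122),("top",80,92),("deck",33,43)]:
    m=near&(Z>a)&(Z<b);m=cv2.erode(m.astype(np.uint8),np.ones((3,3)))>0
    if m.sum()<20: print(lab,m.sum());continue
    p=W[m][:,:2].astype(np.float32);r=cv2.minAreaRect(p);print(lab,m.sum(),r,np.median(W[m][:,2]),p.mean(0))
E
```

```text
[483.03409009 184.69948397 230.06066681] [ 2.03137205e-02  9.99792985e-01 -6.20489330e-04 -9.77255228e-04]
[[-1.12009636e-04 -9.45851375e-01 -3.24600005e-01  8.34901411e+01]
 [ 9.99999985e-01 -6.38005749e-05 -1.59161344e-04 -1.14596484e+00]
 [ 1.29833310e-04 -3.24600018e-01  9.45851369e-01 -1.43608956e+02]
 [ 0.00000000e+00  0.00000000e+00  0.00000000e+00  1.00000000e+00]]
ridge 1243 ((485.3301086425781, 185.58767700195312), (12.338212966918945, 61.67561721801758), 87.39669799804688) 113.87193021477941 [483.60736 185.49844]
top 11006 ((486.25189208984375, 185.2705078125), (84.08866119384766, 114.08142852783203), 87.3406982421875) 86.59064242035227 [481.172   185.49002]
deck 4874 ((489.1650390625, 185.16941833496094), (121.39513397216797, 153.35696411132812), 87.2786865234375) 36.97204821364819 [457.91925 185.92401]
```

View pics/w1.png

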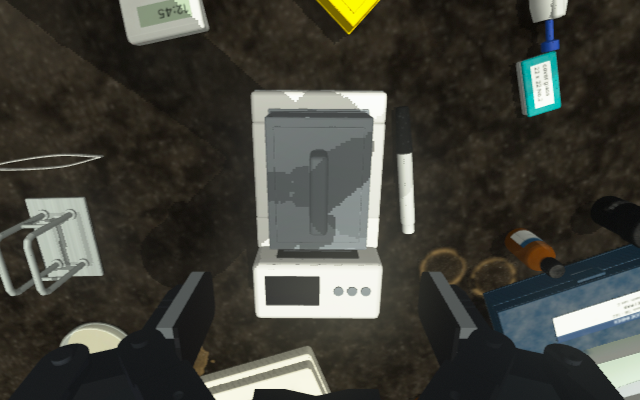

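The wrist view shows the ridge at (318,192) px and the cover square on the deck. It measures (485,185.5), yaw -2.65°, which agrees. I'll descend.

drive_tool:
  plan:
    - [[-1,2,1,-30,-0.3],[-1,0,0,-30,0],[-1,0,0,-30,0],[-1,0,0,-25,0],[-1,0,0,-15,0],[-1,0,0,-10,0],[-1,0,0,0,0],[0,0,0,0,0],[0.6,0,0,0,0],[1,0,0,0,0],[1,0,0,0,0],[1,0,0,0,0],[1,0,0,0,0],[1,0,0,0,0],[1,0,0,0,0],[1,0,0,0,0]]

```text
clock: 3.65
position: [485.3, 184.5, 91.8]
ee_rot: [0.024, 1.0, 0.0, 0.0]
contact_force: [-0.6, 2.4, 2.5]
gripper_width: 12.7
grasp_force: 60.9
```

drive_tool:
  plan:
    - [[1,0,0,6,0],[1,0,0,10,0],[1,0,0,12,0],[1,0,0,14,0],[1,0,0,16,0],[1,0,0,16,0],[1,0,0,16,0],[1,3,-14,0,0],[1,6,-24,0,0],[1,7,-28,0,1.3],[1,7,-28,0,1.3],[1,7,-28,0,0],[1,7,-28,0,0],[1,7,-28,0,0],[1,7,-28,0,0],[1,7,-28,0,0],[1,6,-24,0,0],[1,4,-16,0,0],[1,2,-10,0,0],[1,0,0,0,0]]

```text
clock: 5.32
position: [554.8, -101.7, 181.3]
ee_rot: [0.003, 1.0, -0.0, -0.0]
contact_force: [-0.3, 1.1, -1.5]
gripper_width: 12.3
grasp_force: 60.2
```

Run:
```python
from h import *
s=read_state();print(s["position"],s["gripper_width"],s["contact_force"])
im,d=get_image("side");W=world("side",d);Z=W[:,:,2]
near=(abs(W[:,:,0]-555)<50)&(abs(W[:,:,1]+98)<40)
for a,b in[(4,9),(62,82)]:
    m=near&(Z>a)&(Z<b)
    if m.sum()<5: continue
    p=W[m][:,:2].astype(np.float32);print(a,m.sum(),cv2.minAreaRect(p),p.min(0),p.max(0))
cv2.imwrite("pics/s2.png",cv2.resize(im[80:300,200:420],None,fx=2.5,fy=2.5)[:,:,::-1])
# bay contents from the top view, for the next grasp
im,d,W,_=(*get_image("top"),None,None)
np.savez("pics/top2.npz",im=im,d=d)
```

```text
[ 554.76300249 -101.67046437  181.2923045 ] 12.259113194300962 [-0.32426656  1.1210868  -1.47219737]
4 224 ((555.1488647460938, -100.21119689941406), (65.1814956665039, 94.8461685180664), 87.91802215576172) [ 507.32642 -133.34483] [602.9625   -66.589355]
62 51 ((554.13720703125, -97.46577453613281), (37.123931884765625, 64.73384094238281), 89.62312316894531) [ 521.86884 -115.84476] [586.60034 -78.69886]
```

View pics/s2.png

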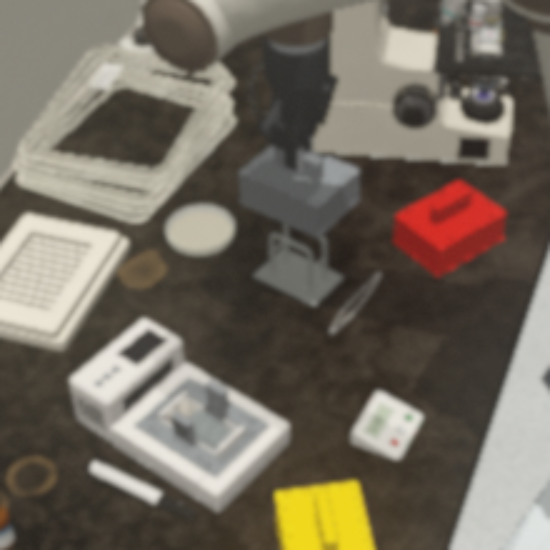

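The side crop shows the cover held level above the rest (300,190 px), with the dish and forceps clear. The bay is open and its two catches are visible at (183,428) and (217,405). I'll lower the cover.

drive_tool:
  plan:
    - [[1,0,2,-20,0],[1,0,0,-20,0],[1,0,0,-20,0],[1,0,0,-14,0],[1,0,0,-8,0],[1,0,0,-5,0],[1,0,0,-4,0],[1,0,0,-2,0],[1,0,0,-1,0],[1,0,0,0,0],[1,0,0,0,0]]

```text
clock: 6.33
position: [555.4, -97.9, 87.9]
ee_rot: [0.001, 1.0, 0.0, 0.001]
contact_force: [-0.9, 0.2, -1.9]
gripper_width: 12.9
grasp_force: 60.2
```

drive_tool:
  plan:
    - [[1,0,-1,-1,0],[1,0,0,-1,0],[1,0,0,-1,0],[1,0,0,0,0],[1,0,0,0,0]]

```text
clock: 6.75
position: [555.1, -99.1, 84.8]
ee_rot: [0.001, 1.0, -0.0, 0.0]
contact_force: [-0.7, 0.8, 2.1]
gripper_width: 12.9
grasp_force: 60.5
```

drive_tool:
  plan:
    - [[0.6,0,0,0,0],[0.2,0,0,0,0],[-0.2,0,0,0,0],[-0.6,0,0,0,0],[-1,0,0,0,0],[-1,0,0,0,0],[-1,0,0,0,0],[-1,0,0,15,0],[-1,0,0,25,0],[-1,0,0,30,0],[-1,0,0,35,0],[-1,-10,35,0,0],[-1,-10,35,0,0],[-1,-9,35,0,-1.3],[-1,-9,35,0,-1.3],[-1,-9,35,0,0],[-1,-9,35,0,0],[-1,-9,35,0,0],[-1,-5,35,0,0],[-1,0,0,0,0]]

```text
clock: 8.42
position: [484.7, 185.9, 189.7]
ee_rot: [0.021, 1.0, 0.001, 0.001]
contact_force: [-0.6, 0.2, 0.3]
gripper_width: 85.5
grasp_force: 0.0
```

Run:
```python
from h import *
im,d,W,s=wrist("pics/w2.png");print(s["position"],s["ee_rot"],s["contact_force"]);Z=W[:,:,2]
near=(abs(W[:,:,0]-485)<50)&(abs(W[:,:,1]-186)<38)
for a,b in[(48,68),(66,90)]:
    m=near&(Z>a)&(Z<b)
    n,L,S,C=cv2.connectedComponentsWithStats(m.astype(np.uint8))
    for i in range(1,n):
        if S[i,4]>60:
            p=W[L==i];print(a,S[i],p.mean(0).round(1),np.percentile(p,[2,98],axis=0).round(1).tolist(),cv2.minAreaRect(p[:,:2].astype(np.float32)))
im,d=get_image("side");W=world("side",d);Z=W[:,:,2]
m=(abs(W[:,:,0]-555)<70)&(abs(W[:,:,1]+99)<60)&(Z>68)&(Z<90)
p=W[m];print("cover top",m.sum(),np.percentile(p[:,2],[5,50,95]),cv2.minAreaRect(p[:,:2].astype(np.float32)))
A=np.c_[p[:,:2],np.ones(len(p))];print("plane",np.linalg.lstsq(A,p[:,2],rcond=None)[0])
a=cv2.imread("pics/w2.png");b=cv2.resize(im[80:280,200:400],(400,400))[:,:,::-1]
cv2.imwrite("pics/c3.png",np.hstack([cv2.resize(a[0:400,120:520],(400,400)),b]))
```

```text
[484.67167611 185.86591325 189.67602896] [2.11543839e-02 9.99775480e-01 8.09811943e-04 9.08243702e-04] [-0.64994194  0.16640836  0.30873895]
48 [274 172  15  32 122] [477.8 160.1  59.7] [[471.9, 153.5, 50.8], [494.5, 162.7, 67.6]] ((482.8691101074219, 161.29376220703125), (25.15997314453125, 9.611666679382324), 22.6340274810791)
48 [344 172  16  33 118] [480.9 210.7  59.4] [[474.7, 207.8, 49.3], [497.1, 217.7, 67.7]] ((484.91888427734375, 209.3610382080078), (9.20932674407959, 24.860809326171875), 62.42655563354492)
66 [273 176  15  37 490] [483.7 157.7  75.9] [[472.1, 152.5, 67.4], [496.8, 162.5, 78.2]] ((485.0306396484375, 157.23255920410156), (10.295601844787598, 26.635643005371094), 87.02815246582031)
66 [346 177  15  36 495] [486.2 212.7  75.9] [[474.8, 208.0, 67.5], [499.7, 217.9, 78.3]] ((487.4445495605469, 213.16217041015625), (10.049506187438965, 25.93303871154785), 87.4578857421875)
cover top 643 [70.65069118 77.26369952 83.16802417] ((553.9730834960938, -98.96122741699219), (118.31719970703125, 92.85700225830078), 0.3919830620288849)
plane [ 1.12536303e-02 -1.83465636e-02  6.93818279e+01]
```

View pics/c3.png

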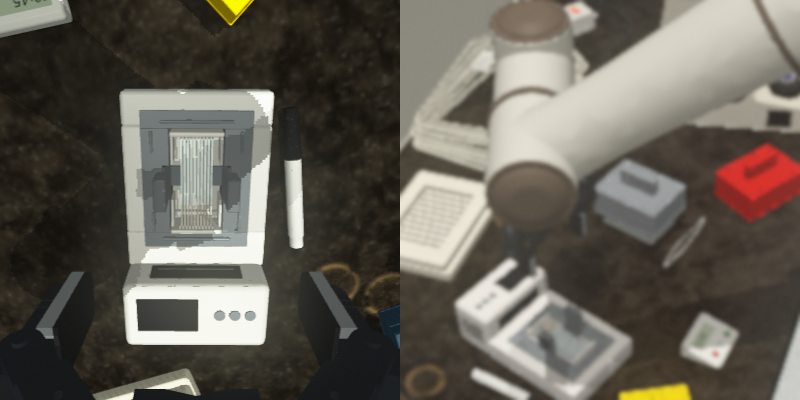

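The cover sits level on the rest: yaw 0.4°, top plate about 77 mm, centre within 2 mm. The left half of the picture shows the cassette with its pads at (160,185) and (232,185) px. The outer faces measure 65.5 mm apart and the middle is (486,185.2), yaw -2.5°, as specified. I'll descend onto the catches.

drive_tool:
  plan:
    - [[-1,1.3,-0.5,-30,0],[-1,0,0,-35,0],[-1,0,0,-30,0],[-1,0,0,-20,0],[-1,0,0,-15,0],[-1,0,0,-10,0],[-1,0,0,-7,0],[-1,0,0,0,0],[-1,0,0,0,0]]

```text
clock: 9.27
position: [486.7, 180.3, 42.7]
ee_rot: [0.024, 1.0, 0.0, 0.0]
contact_force: [0.2, -1.0, -0.7]
gripper_width: 85.3
grasp_force: 0.0
```

Run:
```python
from h import *
for i in range(3):
    im,d,W,s=wrist("pics/w3.png");Z=W[:,:,2]
    print(s["clock"],s["position"].round(1),s["joints"].round(4),s["ee_rot"].round(4),s["contact_force"].round(1))
near=(abs(W[:,:,0]-485)<50)&(abs(W[:,:,1]-186)<40)
m=near&(Z>66)&(Z<85)
n,L,S,C=cv2.connectedComponentsWithStats(m.astype(np.uint8))
for i in range(1,n):
    if S[i,4]>60: p=W[L==i];print(S[i],np.percentile(p,[2,98],axis=0).round(1).tolist())
```

```text
9.2667 [486.7 180.3  42.7] [ 6.6790e-01  4.3020e-01 -4.8240e-01  3.0000e-04 -6.5770e-01 -2.2876e+00] [2.430e-02 9.997e-01 1.000e-04 3.000e-04] [ 0.2 -1.  -0.7]
9.3167 [487.  180.7  43.2] [ 6.6820e-01  4.2940e-01 -4.8190e-01  4.0000e-04 -6.5760e-01 -2.2876e+00] [2.420e-02 9.997e-01 5.000e-04 8.000e-04] [0.4 0.8 0.7]
9.3667 [487.  180.9  43.4] [ 6.6840e-01  4.2910e-01 -4.8180e-01  3.0000e-04 -6.5760e-01 -2.2876e+00] [2.410e-02 9.997e-01 7.000e-04 1.000e-03] [-0.   0.7  0.2]
[ 387  269   36   76 2245] [[474.5, 207.7, 66.6], [499.0, 217.6, 77.9]]
[ 239  270   34   75 2132] [[471.9, 152.6, 66.8], [496.4, 162.4, 77.9]]
[ 423  278   30   82 1237] [[477.9, 221.8, 66.7], [499.8, 225.7, 84.7]]
```

View pics/w3.png

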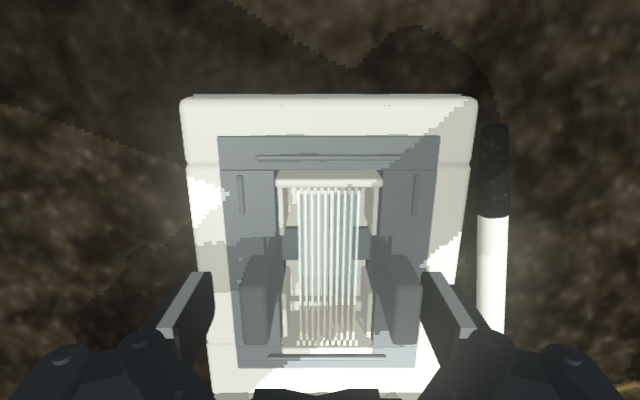

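The wrist view shows both pads (260,310 and 395,310 px) between the open fingers, but the tool is 4 mm too far to -y: the right-hand finger is nearly on its pad. I'll correct and let it settle.

drive_tool:
  plan:
    - [[-1,-0.5,2.5,0,0],[-1,0,0,0,0],[-1,0,0,0,0],[-1,0,0,0,0],[-1,0,0,0,0],[-1,0,0,0,0]]

```text
clock: 9.92
position: [485.7, 183.1, 42.3]
ee_rot: [0.024, 1.0, 0.0, 0.0]
contact_force: [-1.2, -0.5, 0.5]
gripper_width: 85.4
grasp_force: 0.0
```

drive_tool:
  plan:
    - [[-1,0,2,0,0],[-1,0,0,0,0],[-1,0,0,0,0],[-1,0,0,0,0]]

```text
clock: 10.25
position: [485.7, 185.1, 42.3]
ee_rot: [0.024, 1.0, 0.0, -0.0]
contact_force: [-0.2, -0.4, -1.1]
gripper_width: 85.3
grasp_force: 0.0
```

drive_tool:
  plan:
    - [[-0.8,0,0,0,0],[-0.6,0,0,0,0],[-0.4,0,0,0,0],[-0.2,0,0,0,0],[0,0,0,0,0],[0.4,0,0,0,0],[1,0,0,0,0],[1,0,0,0,0],[1,0,0,0,0],[1,0,0,0,0],[1,0,0,0,0],[1,0,0,0,0]]

```text
clock: 11.25
position: [486.8, 185.9, 45.4]
ee_rot: [0.023, 1.0, 0.001, 0.001]
contact_force: [-4.9, 0.2, 18.2]
gripper_width: 46.1
grasp_force: 60.3
```

Run:
```python
from h import *
im,d,W,s=wrist("pics/w4.png");Z=W[:,:,2]
print(s["position"].round(1),s["contact_force"].round(1),s["gripper_width"],s["wrist_torque"].round(2))
near=(abs(W[:,:,0]-485)<50)&(abs(W[:,:,1]-186)<45)
for x in (475,478,481):
  m=near&(abs(W[:,:,0]-x)<1.5)&(Z>48);q=W[m];o=np.argsort(q[:,1]);q=q[o][::max(1,len(q)//25)]
  print(x,[(round(float(a),1),round(float(b),1)) for a,b in q[:,1:]])
```

```text
[486.8 185.9  45.4] [-4.9  0.2 18.2] 46.07592545336267 [ 0.02  1.62 -0.03]
475 [(141.0, 105.7), (151.6, 98.2), (155.6, 57.5), (156.6, 74.2), (157.5, 81.7), (158.3, 99.6), (159.2, 103.3), (160.0, 91.9), (161.3, 95.2), (162.9, 102.1), (168.7, 50.9), (170.9, 122.0), (176.9, 122.6), (200.8, 53.4), (202.4, 67.9), (204.2, 49.5), (206.1, 76.4), (207.7, 66.0), (208.9, 76.8), (210.0, 107.1), (211.7, 103.8), (213.2, 107.7), (214.7, 94.8), (216.2, 100.8), (217.9, 88.9), (229.5, 102.4)]
478 [(141.0, 104.1), (142.4, 90.8), (143.9, 92.7), (145.6, 97.5), (147.3, 102.1), (149.2, 61.8), (150.9, 56.4), (152.6, 68.1), (160.1, 86.3), (165.8, 76.5), (172.8, 119.2), (183.3, 120.9), (191.2, 120.3), (195.5, 121.6), (199.4, 119.9), (203.8, 77.0), (209.0, 84.2), (210.9, 67.5), (212.0, 56.7), (213.0, 55.6), (214.1, 70.8), (215.6, 103.1), (219.6, 98.5), (228.9, 102.2), (230.1, 104.7)]
481 [(141.0, 105.5), (144.0, 104.0), (146.9, 101.9), (160.3, 88.5), (162.2, 77.8), (166.8, 77.6), (169.9, 61.5), (201.2, 77.4), (205.7, 76.9), (208.4, 85.8), (211.0, 88.0), (217.3, 75.2), (218.2, 80.5), (219.2, 65.4), (220.1, 64.7), (221.0, 100.8), (221.8, 80.5), (223.0, 95.4), (224.0, 94.3), (225.0, 99.5), (226.0, 95.9), (227.0, 98.3), (228.0, 103.0), (228.7, 94.5), (229.6, 93.0), (230.9, 111.3)]
```

View pics/w4.png

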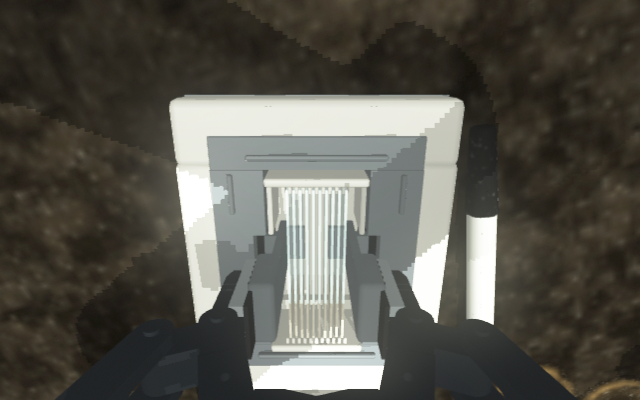

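The wrist view shows both pads pressed in (262,290 and 375,290 px). Their outer faces are about 51 mm apart, so both catches are fully in. The 18 N upward force comes from the pads swinging forward as they close. I'll lift gently.

drive_tool:
  plan:
    - [[1,0,0,1,0],[1,0,0,1,0],[1,0,0,1,0],[1,0,0,1,0],[1,0,0,2,0],[1,0,0,2,0],[1,0,0,3,0],[1,0,0,4,0],[1,0,0,4,0],[1,0,0,4,0],[1,0,0,0,0]]

```text
clock: 12.22
position: [486.0, 185.0, 66.3]
ee_rot: [0.024, 1.0, 0.0, 0.0]
contact_force: [0.3, -0.5, -2.6]
gripper_width: 45.6
grasp_force: 62.3
```

Clean: the 2.6 N load is the cassette's weight. I'll go on up.

drive_tool:
  plan:
    - [[1,0,0,5,0],[1,0,0,8,0],[1,0,0,10,0],[1,0,0,12,0],[1,0,0,14,0],[1,0,0,16,0],[1,0,0,16,0],[1,0,0,14,0],[1,0,0,12,0],[1,0,0,9,0],[1,0,0,5,0],[1,0,0,3,0],[1,0,0,0,0],[1,0,0,0,0],[1,0,0,0,0],[1,0,0,0,0],[1,0,0,0,0],[1,0,0,0,0]]

```text
clock: 13.72
position: [485.6, 185.0, 188.9]
ee_rot: [0.024, 1.0, -0.0, -0.0]
contact_force: [-1.1, -0.2, -2.7]
gripper_width: 45.8
grasp_force: 62.6
```

Run:
```python
from h import *
s=read_state();print(s["position"],s["contact_force"],s["gripper_width"],s["grasp_force"],abs(s["joint_vel"]).max())
im,d=get_image("side");cv2.imwrite("pics/s5.png",cv2.resize(im[80:300,200:420],None,fx=2.7,fy=2.7)[:,:,::-1])
W=world("side",d);p=W[(abs(W[:,:,0]-486)<60)&(abs(W[:,:,1]-185)<50)&(W[:,:,2]>110)&(W[:,:,2]<200)];print(np.percentile(p[:,2],[1,2,5,50]))
```

```text
[485.62497649 184.98369353 188.9015238 ] [-1.12428538 -0.21005647 -2.67736603] 45.837112305362616 62.61226415634155 0.0033468981573565463
[148.61215561 149.85158481 152.23582907 177.7182731 ]
```

View pics/s5.png

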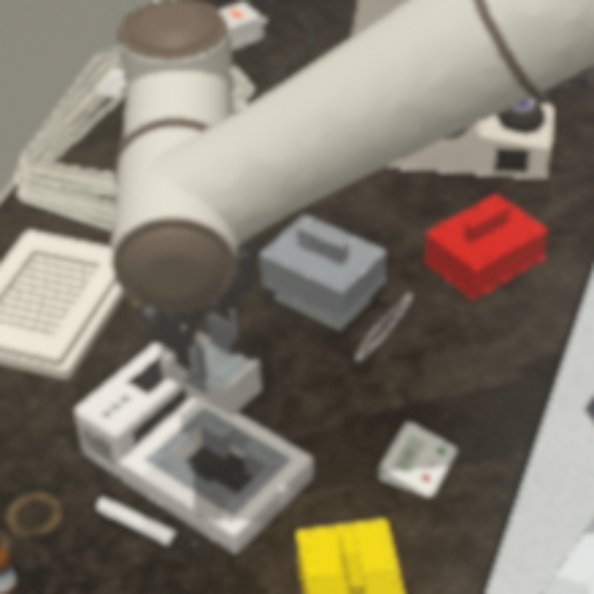

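The cassette hangs level (225,375 px) above the empty well (220,460), with its underside at about 150 mm. The cover is still level on the rest (322,265). I'll hand in.

```bash
python3 -c "
from bench import *
print(job_done())"
```

```text
the job is handed in; nothing more can be done
None
```

The job is handed in: the cover is level on the wire rest and let go, and the cassette is held level by its squeezed catches about 150 mm above the bench; the judge's verdict was not reported back.

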